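Line up the portion tubs at the ticket rail

ROBOT

A 6-joint arm with a two-finger parallel gripper is mounted at the origin on the work surface. World frame = base frame: x ahead of the robot, y to its left, z up, the work surface at z = 0. Lengths are in m, angles in degrees, forces in N, time in s.
With the tool pointing down it reaches from about 0.35 to 0.875 m from the base axis. Payload 4.2 kg.
Tool frame: the origin (TCP) lies between the finger pads; the fingertips stand 14 mm ahead of it and the grasp point (between the pads) lies 5 mm behind it; x points along the fingers, y is the direction in which the jaws open and shut, and the axes are right-handed (so a half turn about x gives the same grasp; the last joint's range is limited). The gripper opens to 87 mm and grips with 3 to 60 N. Pads are 19 mm wide; open, the fingers measure 117 mm over their backs; the gripper's body (75 mm by 190 mm) begins 51 mm behind the grasp point.
Start: joints at [-58.178, 22.042, 0.453, 0, -68.411, -14.817], TCP at [0.183, -0.598, 0.237] pointing down, gripper open.
Joint ranges: [-179.83, 179.83], [-69.29, 118.12], [-61.27, 80.66], [-181.25, 117.63], [-171.15, -9.14], [-177.46, 177.46]. Speed limits (degrees/s): [159.86, 159.86, 180, 180, 180, 180].

INTERFACE

Orientations are given as a 3x3 rotation matrix whose columns are the frame's x, y, z axes.
In Python, from station import r, imaging, job gives the robot as it stands. The module is installed in compiled form; this text tells all that it offers.
- The arm moves only by the tool apply_moves, never from a script. Its arguments are lists of equal length, an entry for each row: "xyz": the shift along the tool's x, y, z in m, a list of three; "twist": the turn about the tool's x in degrees; "claw": the opening, from 0 (shut) to 1 (fully open). A call has 1 to 12 rows; each row shifts and turns the pose as measured when the row begins, along the tool's axes as they then stand; what a row does not reach is not made up. A row lasts 1/10 s, in which the tool goes at most 50 mm and 8.59 degrees, less where a joint would pass 70% of its speed; a pose out of reach is approached as far as the arm can. A call is refused whole if a number of a shift passes 0.05 or a number of a turn 8.59, either way. A call with a gripper value outside its range is refused whole. The fingers move at their own pace and stop on an object; the grip force is fixed at half the most. Time passes only in rows, so rows that do not move let the fingers close. It gives the time, the measured TCP pose, the force and the opening at its end, in the units of the state.
- r.sense(): the state, without advancing time (a new reading comes with each control period).
- imaging.capture(name): name is "scene" or "top"; returns a dict with "pixels" (420x560x3 uint8, red, green, blue), "mtx" (3x3 intrinsics, pixels), "view" (4x4, takes a point from world to camera coordinates). Camera axes: x right, y down, z forward; pixel columns grow to the right and rows downward; lengths in m; the calibration is good to about 2 mm. A picture is of the moment at which its call begins. There is no depth.
- job.finish_job(): hands the job in, once; it reports no verdict.
Trained networks look in a picture, given as the dict that the camera call returned (one of the last four; its "shot" number tells which), for a name from the list of things; names that differ only in an ending like _2 or _b are one class to them, and where a whole thing is asked for, a point or a joint stands for the part that bears it (a point fixed in the world has none). Each returns a list of dicts, best first, with "p" (0 to 1); they miss things now and then, are a little off and sometimes report something else, mostly with a low value. They report only what shows in the picture. A call takes as long as a camera call.
- imaging.regions_of(query, picture): "mask" (420x560 bool, what is visible of it) and "centre" ([column, row] in pixels, amid what is visible of it).
The state is a dict: "time_s": time; "joints": joint angles; "joint_velocities": joint speeds; "effort": joint torques, N m; "tcp_pos": TCP position; "ee_rot": TCP orientation; "wrist_force": force on the tool from outside, world axes, zero at the start; "moment": the same for the moment, N m; "gripper_width": opening from 0.0 (shut) to 1.0 (fully open).
Only numpy, scipy, OpenCV 4.12 (cv2) and the standard library are available. Lean on these libraries where they do the work, as an engineer would, in place of code of your own. Each camera call takes 0.05 s, during which the arm holds its last target.

TASK

Nudge the two stray squat portion tubs over the table top to the long wooden ticket rail, one in front of each of the two free clips at its ends, so that together with the tub already standing at the middle clip they make a straight, evenly spaced row close along the rail's robot-side face. Slide the strays without lifting or tipping them, either tub to either clip, and leave the middle tub where it is.

Things in the scene. Friction and masses are not known exactly. Their poses are not given: they have to be found in the camera images.
- rail: Fixed dark wooden bar on the table, 40 (x) by 360 (y) by 45 mm high, with three steel clips on top (to 53 mm), each on a blank paper slip. Origin: centre of its underside; the tubs' row stands on its -x side, facing the robot; y runs along it, z up. Clips at y = -110, 0, +110 mm. A tub touching the bar has its centre at x = -53 mm.
- tub_mid: Squat round portion tub, ribbed white plastic with a pale closed lid: 66 mm diameter, straight-sided, 42 mm high, about 0.15 kg, loose, upright on the table. Origin: centre of its underside, z up; its yaw means nothing. It already stands at the rail's middle clip, about 2 mm from the rail, and stays there.
- tub_a: Squat round portion tub, ribbed white plastic with a pale closed lid: 66 mm diameter, straight-sided, 42 mm high, about 0.15 kg, loose, upright on the table. Origin: centre of its underside, z up; its yaw means nothing. A stray, 65 to 115 mm short of the row, near one end of the rail; slides easily, its way to the nearer end clip is free. Not in the row: a slim shaker between the strays, a tub 105 mm high and a mug beyond the rail's ends.
- tub_b: Squat round portion tub, ribbed white plastic with a pale closed lid: 66 mm diameter, straight-sided, 42 mm high, about 0.15 kg, loose, upright on the table. Origin: centre of its underside, z up; its yaw means nothing. The other stray, likewise near the other end of the rail.

How it is judged:
By the outcome, as a careful person would: the job done as asked, in the order asked, and still so for the second after the job is handed in, with the robot touching nothing.
It also fails if it takes over 35 s, if anything falls off the work surface, if the arm or the gripper's body presses on something with over 40 N, if the wrist force passes 120 N, or if a joint passes its speed limit or range.

## Working session

There is one attempt and no reset: what is moved stays moved. The work goes in short steps, Python scripts to look and compute and a tool call to move; the robot and the scene stay as the last step left them, time stands still between calls to the robot, and variables do not carry over. Pictures are saved under pics/ and viewed, and the job is handed in when it is done.

Besides the shell and the picture viewer there is one more tool, called after ">>>" as name([rows], argument=value, ...), one row to a line, values as JSON. apply_moves: Moves the arm, as the interface text tells. Its arguments: {"type":"object","properties":{"xyz":{"type":"array","items":{"type":"array","items":{"type":"number"}}},"twist":{"type":"array","items":{"type":"number"}},"claw":{"type":"array","items":{"type":"number"}}},"required":["xyz","twist","claw"]}

```bash
mkdir -p pics
cat > h.py <<'E'
import numpy as np,cv2
from station import r,imaging,job
def save(p,n): cv2.imwrite('pics/%s.png'%n,cv2.cvtColor(p['pixels'],cv2.COLOR_RGB2BGR))
def ray(p,uv,z):
    K=p['mtx'];V=np.array(p['view']);R=V[:3,:3];t=V[:3,3]
    c=-R.T@t;d=R.T@np.linalg.inv(K)@np.array([uv[0],uv[1],1.0])
    return c+d*(z-c[2])/d[2]
def proj(p,X):
    V=np.array(p['view']);c=V[:3,:3]@np.array(X)+V[:3,3];q=np.array(p['mtx'])@c;return q[:2]/q[2]
E
python3 - <<'E'
from h import *
s=r.sense();print(s['time_s'],s['tcp_pos'],np.round(s['ee_rot'],3).tolist())
for n in ('top','scene'):
    p=imaging.capture(n);save(p,n+'0');V=np.array(p['view']);print(n,-V[:3,:3].T@V[:3,3],V[:3,:3].round(2).tolist())
    for q in ('tub_a','rail'):
        for x in imaging.regions_of(q,p):
            print(q,round(x['p'],2),x['centre'],x['mask'].sum(),ray(p,x['centre'],0.042).round(4))
E
```

```text
0.0 [ 0.18261954 -0.59711556  0.23543302] [[-0.001, -0.292, 0.956], [0.002, 0.956, 0.292], [-1.0, 0.002, -0.0]]
top [0.50183266 0.01805751 0.69481367] [[0.02, -1.0, 0.01], [-0.99, -0.02, -0.16], [0.16, -0.0, -0.99]]
tub_a 0.58 [324.2, 265.1] 1613 [ 0.5323 -0.0516  0.042 ]
rail 0.87 [275.4, 154.0] 7349 [0.7005 0.0241 0.042 ]
scene [0.88885387 0.26254242 0.59045705] [[-0.66, 0.75, -0.02], [0.61, 0.53, -0.58], [-0.43, -0.4, -0.81]]
tub_a 0.57 [284.0, 168.7] 1122 [ 0.5399 -0.0467  0.042 ]
rail 0.68 [263.0, 266.3] 6288 [0.7108 0.0596 0.042 ]
```

View pics/top0.png

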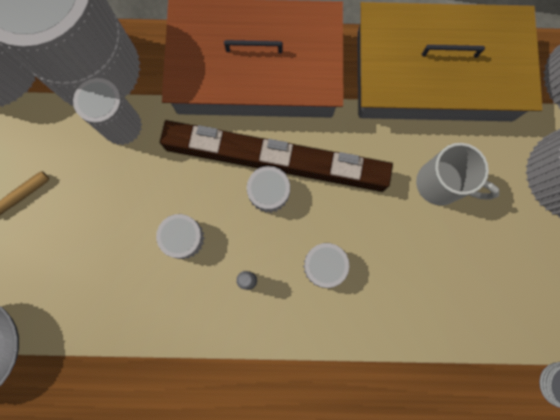

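View pics/scene0.png

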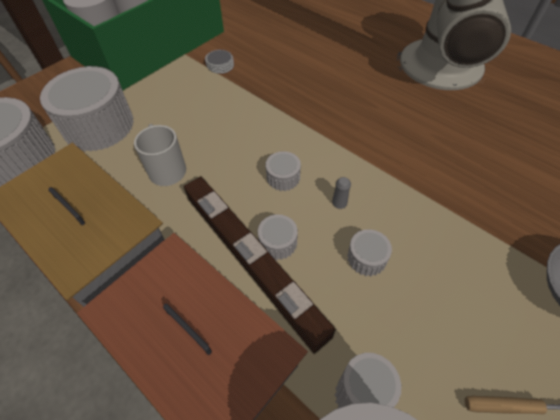

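Top view: middle tub at (268,188), strays at (180,236) and (327,265), shaker at (246,280), and rail from (162,135) to (390,175). I'll fit the silhouettes of the known shapes.

```bash
cat > fit.py <<'E'
from h import *
from scipy.optimize import minimize
def sil(p,pts):
    V=np.array(p['view']);K=np.array(p['mtx']);c=pts@V[:3,:3].T+V[:3,3];q=c@K.T
    uv=q[:,:2]/q[:,2:];h=cv2.convexHull(uv.astype(np.float32))
    m=np.zeros((420*1,560*1),np.uint8);big=np.zeros((1680,2240),np.uint8)
    cv2.fillConvexPoly(big,np.round(((h+.5)*4-.5)*16).astype(np.int32),255,shift=4)
    return cv2.resize(big,(560,420),interpolation=cv2.INTER_AREA)/255.
a=np.linspace(0,2*np.pi,60,endpoint=False)
def cyl(x,y,R=.033,h=.042): return np.array([[x+R*np.cos(t),y+R*np.sin(t),z] for t in a for z in(0,h)])
def lid(x,y,R=.033,h=.042): return np.array([[x+R*np.cos(t),y+R*np.sin(t),h] for t in a])
def box(x,y,th):
    c,s=np.cos(th),np.sin(th)
    return np.array([[x+c*i-s*j,y+s*i+c*j,z] for i in(-.02,.02) for j in(-.18,.18) for z in(0,.045)])
def fit(pairs,model,x0,step):
    f=lambda v:sum(np.abs(sil(p,model(*v))-m).sum() for p,m in pairs)
    n=len(x0);sx=np.vstack([x0]+[np.array(x0)+np.eye(n)[i]*step[i] for i in range(n)])
    o=minimize(f,x0,method='Nelder-Mead',options=dict(initial_simplex=sx,xatol=1e-4,fatol=.5,maxiter=250));return o.x,o.fun
def white(p,uv,rad=45):
    hsv=cv2.cvtColor(p['pixels'],cv2.COLOR_RGB2HSV);m=((hsv[...,1]<55)&(hsv[...,2]>60)).astype(np.uint8)
    m=cv2.morphologyEx(m,cv2.MORPH_CLOSE,np.ones((3,3)))
    n,l=cv2.connectedComponents(m);u,v=int(uv[0]),int(uv[1])
    k=l[v,u];return (l==k) if k else np.zeros_like(l,bool)
def tubs(p,guess,verb=True):
    out=[]
    for g in guess:
        m=white(p,proj(p,[g[0],g[1],.042]))
        x,f=fit([(p,m)],cyl,g,(.01,.01));x2,f2=fit([(p,m)],lid,g,(.01,.01))
        if verb: print('cyl',x.round(4),round(f),'lid',x2.round(4),round(f2),'area',m.sum())
        out.append(x if f<f2 else x2)
    return out
E
cat > m1.py <<'E'
from fit import *
P={n:imaging.capture(n) for n in('top','scene')}
rp=[]
for n in P:
    x=imaging.regions_of('rail',P[n])[0];rp.append((P[n],x['mask']))
g=[.70,.024,np.arctan2(.04,.0)*0-.15]
for pr in (rp[:1],rp[1:],rp):
    best=min((fit(pr,box,[.70,.024,t],(.02,.02,.1)) for t in(-.17,.17)),key=lambda z:z[1]);print('rail',best[0].round(4),best[1])
print(r.sense()['time_s'])
G=[ray(P['top'],u,.042)[:2] for u in((268,188),(180,236),(327,265))]
for n in P: print(n);tubs(P[n],G)
o=P['top']['pixels'].copy()
E
python3 m1.py
```

```text
rail [ 0.7031  0.024  -0.1718] 323.556862745098
rail [ 0.7027  0.0222 -0.1727] 266.9450980392157
rail [ 0.7031  0.0237 -0.1727] 625.2156862745098
0.5
top
cyl [0.6498 0.0343] 748 lid [0.6469 0.0339] 859 area 2328
cyl [0.5723 0.1674] 53 lid [0.5714 0.1657] 176 area 1724
cyl [ 0.5328 -0.0562] 43 lid [ 0.5326 -0.0553] 75 area 1663
scene
cyl [0.6472 0.0318] 619 lid [0.656  0.0405] 946 area 2066
cyl [0.5703 0.1647] 51 lid [0.5831 0.1687] 460 area 1678
cyl [ 0.5309 -0.0577] 41 lid [ 0.5513 -0.0394] 438 area 1222
```

```bash
cat > rf.py <<'E'
import numpy as np
O=np.array([.7031,.0239]);th=-.1723
ex=np.array([np.cos(th),np.sin(th)]);ey=np.array([-np.sin(th),np.cos(th)])
def tor(p): d=np.array(p)-O;return np.array([d@ex,d@ey])
def tow(q): return O+q[0]*ex+q[1]*ey
E
python3 - <<'E'
from h import *;from rf import *
p=imaging.capture('top');s=imaging.capture('scene')
for n,g in (('L',(.5723,.1674)),('R',(.5328,-.0562)),('M',(.6498,.0343))): print(n,tor(g).round(4))
for k in(-.11,.11): print('goal',tow((-.055,k)).round(4))
# shaker, mug, tall tub via two-view triangulation of top centres
def tri(a,b):
    A=[];B=[]
    for P,uv in((p,a),(s,b)):
        M=np.array(P['mtx'])@np.array(P['view'])[:3]
        for i in(0,1): q=uv[i]*M[2]-M[i];A.append(q[:3]);B.append(-q[3])
    return np.linalg.lstsq(np.array(A),np.array(B),rcond=None)[0]
for n,a,b in(('shaker',(247,279),(343,183)),('mug',(461,170),(158,140)),('tall',(97,101),(372,383))):
    X=tri(a,b);print(n,X.round(3),tor(X[:2]).round(3))
E
python3 -c "
import cv2;a=cv2.imread('pics/top0.png');cv2.imwrite('pics/crop0.png',cv2.resize(a[80:320,60:520],None,fx=1.7,fy=1.7,interpolation=2))"
```

```text
L [-0.1535  0.1189]
R [-0.154  -0.1081]
M [-0.0543  0.0011]
goal [ 0.6301 -0.075 ]
goal [0.6678 0.1417]
shaker [0.509 0.061 0.06 ] [-0.198  0.004]
mug [ 0.668 -0.24   0.088] [ 0.011 -0.266]
tall [0.755 0.278 0.101] [0.007 0.259]
```

View pics/crop0.png

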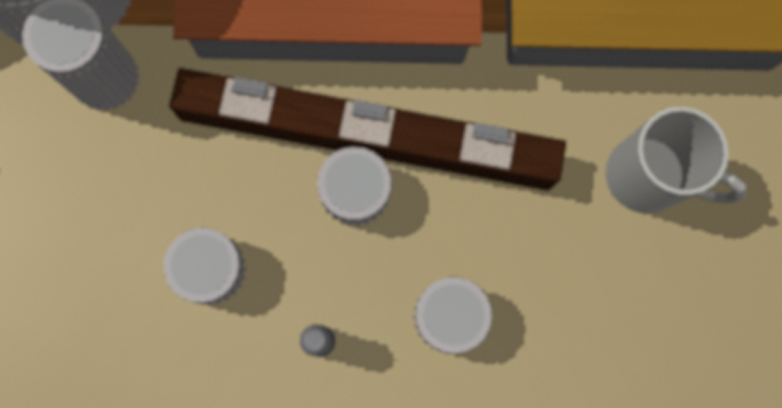

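Rail frame (x, y): strays at (-154, +119) and (-154, -108), middle tub about (-54, +1), so each push is about 100 mm, nearly straight at the rail. I'll use half-open fingers as a V-shaped pusher with the jaws parallel to the rail. First I align the tool.

>>> apply_moves([
  [0, 0, 0],
  [0, 0, 0],
  [0, 0, 0],
  [0, 0, 0],
], twist=[7, 7, 7, 6], claw=[0.5, 0.5, 0.5, 0.5])

```text
time_s: 1.0
tcp_pos: [0.1828, -0.5976, 0.2367]
ee_rot: [[0.0, 0.191, 0.982], [-0.0, 0.982, -0.191], [-1.0, -0.0, 0.0]]
wrist_force: [0.1, -0.4, 0.6]
gripper_width: 0.723
```

```bash
cat > st.py <<'E'
from h import *;from rf import *
import sys
s=r.sense();R=np.array(s['ee_rot']);t=np.array(s['tcp_pos'])
print('t',s['time_s'],'rail xy',tor(t[:2]).round(4),'z',t[2].round(4),'w',round(s['gripper_width'],3),'F',np.round(s['wrist_force'],1))
print('twist needed',np.degrees(np.arctan2(R[1,2],R[0,2])-th).round(2),'down',R[:,0].round(3))
if len(sys.argv)>1:
    a=[float(v) for v in sys.argv[1:4]];w=tow(a[:2]);print('tool shift',(R.T@(np.array([*w,a[2]])-t)).round(4))
E
python3 st.py -.212 -.108 .20
```

```text
t 1.0 rail xy [-0.406  -0.7015] z 0.2367 w 0.723 F [ 0.1 -0.4  0.6]
twist needed -1.16 down [ 0. -0. -1.]
tool shift [0.0367 0.5973 0.1819]
```

>>> apply_moves([
  [0.003, 0.049, 0.015],
  [0.003, 0.049, 0.015],
  [0.003, 0.049, 0.015],
  [0.003, 0.049, 0.015],
  [0.003, 0.049, 0.015],
  [0.003, 0.049, 0.015],
  [0.003, 0.049, 0.015],
  [0.003, 0.049, 0.015],
  [0.003, 0.049, 0.015],
  [0.003, 0.049, 0.015],
  [0.003, 0.049, 0.015],
  [0, 0.02, 0.01],
], twist=[-1.2, 0, 0, 0, 0, 0, 0, 0, 0, 0, 0, 0], claw=[0.5, 0.5, 0.5, 0.5, 0.5, 0.5, 0.5, 0.5, 0.5, 0.5, 0.5, 0.5])

```text
time_s: 2.2
tcp_pos: [0.4496, -0.0886, 0.2052]
ee_rot: [[0.01, 0.179, 0.984], [-0.004, 0.984, -0.179], [-1.0, -0.002, 0.011]]
wrist_force: [-0.4, -0.3, 0.8]
gripper_width: 0.5
```

```bash
python3 st.py -.212 -.108 .09
```

```text
t 2.2 rail xy [-0.2304 -0.1543] z 0.2052 w 0.5 F [-0.4 -0.3  0.8]
twist needed -0.43 down [ 0.01  -0.004 -1.   ]
tool shift [0.1153 0.0467 0.0168]
```

>>> apply_moves([
  [0.035, 0.046, 0.016],
  [0.04, 0, 0],
  [0.03, 0, 0],
  [0, 0, 0],
], twist=[-0.4, 0, 0, 0], claw=[0.5, 0.5, 0.5, 0.5])

```text
time_s: 2.6
tcp_pos: [0.4759, -0.0494, 0.1075]
ee_rot: [[0.021, 0.163, 0.986], [-0.003, 0.987, -0.163], [-1.0, 0.0, 0.021]]
wrist_force: [-0.3, 0.0, -1.1]
gripper_width: 0.496
```

```bash
python3 st.py -.212 -.108 .024
```

```text
t 2.6 rail xy [-0.2113 -0.1112] z 0.1075 w 0.496 F [-0.3  0.  -1.1]
twist needed 0.48 down [ 0.021 -0.003 -1.   ]
tool shift [ 0.0834  0.0032 -0.0024]
```

>>> apply_moves([
  [0.03, 0.003, -0.002],
  [0.03, 0, 0],
  [0.02, 0, 0],
  [0, 0, 0],
], twist=[0.5, 0, 0, 0], claw=[0.5, 0.5, 0.5, 0.5])

```text
time_s: 3.0
tcp_pos: [0.4814, -0.0461, 0.0311]
ee_rot: [[0.031, 0.171, 0.985], [-0.002, 0.985, -0.171], [-1.0, 0.003, 0.031]]
wrist_force: [-0.6, -1.0, -0.7]
gripper_width: 0.5
```

```bash
python3 st.py -.0893 -.109 .024
python3 - <<'E'
from h import *
p=imaging.capture('scene');save(p,'s1')
E
```

```text
t 3.0 rail xy [-0.2064 -0.1069] z 0.0311 w 0.5 F [-0.6 -1.  -0.7]
twist needed 0.05 down [ 0.031 -0.002 -1.   ]
tool shift [ 0.0107 -0.0022  0.1168]
```

View pics/s1.png

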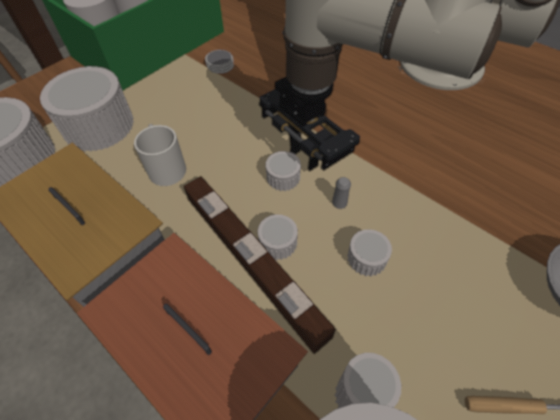

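>>> apply_moves([
  [0.004, -0.002, 0.01],
  [0.001, 0, 0.01],
  [0.001, 0, 0.01],
  [0.001, 0, 0.01],
  [0.001, 0, 0.01],
  [0.001, 0, 0.01],
  [0.001, 0, 0.01],
  [0.001, 0, 0.008],
  [0.0, 0, 0.006],
  [0, 0, 0],
], twist=[0, 0, 0, 0, 0, 0, 0, 0, 0, 0], claw=[0.5, 0.5, 0.5, 0.5, 0.5, 0.5, 0.5, 0.5, 0.5, 0.5])

```text
time_s: 4.05
tcp_pos: [0.5758, -0.0641, 0.0301]
ee_rot: [[0.042, 0.171, 0.984], [-0.001, 0.985, -0.171], [-0.999, 0.006, 0.041]]
wrist_force: [-0.3, -0.5, -0.1]
gripper_width: 0.499
```

```bash
python3 st.py -.0893 -.109 .024
python3 - <<'E'
from fit import *;from rf import *
for n in('scene','top'):
    p=imaging.capture(n);save(p,n+'2')
    for x in imaging.regions_of('tub_b',p)[:5]: print(n,round(x['p'],2),x['centre'],tor(ray(p,x['centre'],.042)[:2]).round(4))
E
```

```text
t 4.05 rail xy [-0.1103 -0.1085] z 0.0301 w 0.499 F [-0.3 -0.5 -0.1]
twist needed 0.04 down [ 0.042 -0.001 -0.999]
tool shift [ 0.007  -0.0006  0.0207]
scene 0.8 [246.5, 192.3] [-0.0626 -0.0969]
scene 0.7 [367.4, 252.4] [-0.1421  0.1212]
```

View pics/top2.png

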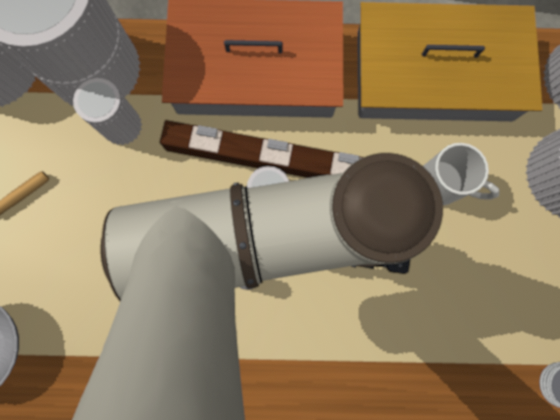

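View pics/scene2.png

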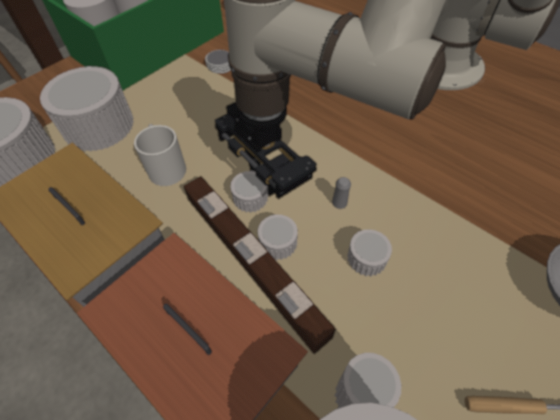

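>>> apply_moves([
  [0.004, -0.001, 0.006],
  [0.001, 0, 0.006],
  [0.0, 0, 0.004],
  [0, 0, 0],
], twist=[0, 0, 0, 0], claw=[0.5, 0.5, 0.5, 0.5])

```text
time_s: 4.65
tcp_pos: [0.5895, -0.0678, 0.0257]
ee_rot: [[0.037, 0.17, 0.985], [-0.001, 0.985, -0.17], [-0.999, 0.005, 0.037]]
wrist_force: [-0.8, 0.0, 2.2]
gripper_width: 0.498
```

```bash
cat > m3.py <<'E'
from fit import *;from rf import *
import sys
p=imaging.capture('scene');save(p,sys.argv[1])
for x in imaging.regions_of('tub_b',p)[:5]:
    c=tor(ray(p,x['centre'],.03)[:2]);g=tow(c)
    v,f=fit([(p,x['mask'])],cyl,g,(.01,.01));v2,f2=fit([(p,white(p,x['centre']))],cyl,g,(.01,.01))
    print(round(x['p'],2),x['centre'],'net',tor(v).round(4),round(f),'white',tor(v2).round(4),round(f2),x['mask'].sum())
E
python3 m3.py s3; python3 st.py -.0893 -.109 .024
```

```text
0.97 [242.4, 194.2] net [-0.0612 -0.1105] 184 white [-0.0613 -0.1122] 620 1154
0.97 [369.1, 255.1] net [-0.1542  0.1164] 79 white [-0.155   0.1159] 49 1612
t 4.75 rail xy [-0.0963 -0.1098] z 0.0257 w 0.5 F [-1.5  0.3 -0. ]
twist needed 0.07 down [ 0.038 -0.001 -0.999]
tool shift [0.002  0.0008 0.007 ]
```

View pics/s3.png

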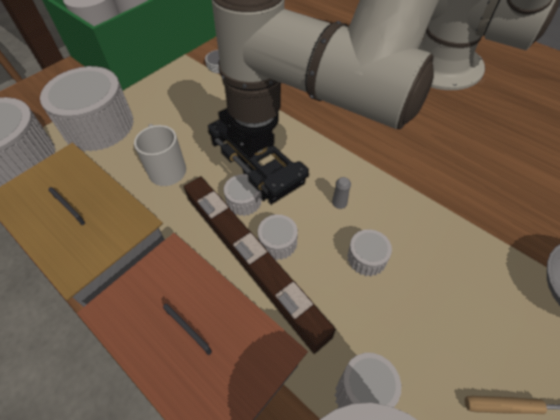

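>>> apply_moves([
  [0.001, 0, 0.004],
  [0.0, 0, 0.003],
  [0, 0, 0],
], twist=[0, 0, 0], claw=[0.5, 0.5, 0.5])

```text
time_s: 5.05
tcp_pos: [0.5962, -0.0691, 0.0248]
ee_rot: [[0.037, 0.17, 0.985], [-0.001, 0.985, -0.17], [-0.999, 0.005, 0.036]]
wrist_force: [-1.0, -0.2, 0.7]
gripper_width: 0.503
```

```bash
python3 st.py -.0893 -.109 .024
```

```text
t 5.05 rail xy [-0.0893 -0.1099] z 0.0248 w 0.503 F [-1.  -0.2  0.7]
twist needed 0.07 down [ 0.037 -0.001 -0.999]
tool shift [0.0008 0.0009 0.    ]
```

>>> apply_moves([
  [0, 0, -0.015],
  [0, 0, -0.03],
  [0, 0, -0.03],
  [-0.04, 0, -0.02],
  [-0.045, 0, -0.01],
  [-0.03, 0.0, -0.01],
  [0, 0, 0],
], twist=[0, 0, 0, 0, 0, 0, 0], claw=[0.5, 0.5, 0.5, 0.5, 0.5, 0.5, 0.5])

```text
time_s: 5.75
tcp_pos: [0.4795, -0.0485, 0.1374]
ee_rot: [[0.047, 0.169, 0.985], [-0.001, 0.986, -0.169], [-0.999, 0.007, 0.046]]
wrist_force: [0.5, -0.0, 0.1]
gripper_width: 0.496
```

```bash
python3 m3.py s4; python3 st.py -.212 .118 .13
```

```text
0.98 [364.7, 255.5] net [-0.1535  0.1163] 88 white [-0.1547  0.1161] 51 1596
0.6 [241.0, 195.1] net [-0.0547 -0.1119] 154 white [-0.0554 -0.1123] 529 1192
t 5.85 rail xy [-0.2089 -0.1101] z 0.1342 w 0.5 F [-0.5  1.  -0.2]
twist needed 0.08 down [ 0.041 -0.001 -0.999]
tool shift [ 0.0054  0.2281 -0.003 ]
```

>>> apply_moves([
  [0, 0.045, 0],
  [0, 0.045, 0],
  [0, 0.045, 0],
  [0, 0.045, 0],
  [0, 0.04, -0.003],
  [0, 0.005, 0],
  [0, 0, 0],
], twist=[0, 0, 0, 0, 0, 0, 0], claw=[0.5, 0.5, 0.5, 0.5, 0.5, 0.5, 0.5])

```text
time_s: 6.55
tcp_pos: [0.5161, 0.18, 0.1239]
ee_rot: [[0.03, 0.176, 0.984], [-0.008, 0.984, -0.176], [-1.0, -0.002, 0.031]]
wrist_force: [0.2, 0.1, -0.5]
gripper_width: 0.503
```

```bash
python3 st.py -.212 .1185 .026
```

```text
t 6.55 rail xy [-0.211   0.1217] z 0.1239 w 0.503 F [ 0.2  0.1 -0.5]
twist needed -0.28 down [ 0.03  -0.008 -1.   ]
tool shift [ 0.0978 -0.003  -0.004 ]
```

>>> apply_moves([
  [0.035, -0.003, -0.004],
  [0.03, 0, 0],
  [0.025, 0, 0],
  [0.006, 0, 0],
  [0, 0, 0],
], twist=[-0.2, 0, 0, 0, 0], claw=[0.5, 0.5, 0.5, 0.5, 0.5])

```text
time_s: 7.05
tcp_pos: [0.5142, 0.1715, 0.0218]
ee_rot: [[0.026, 0.178, 0.984], [-0.011, 0.984, -0.178], [-1.0, -0.006, 0.028]]
wrist_force: [-0.0, -0.5, 0.4]
gripper_width: 0.501
```

```bash
python3 st.py -.11 .1105 .025
```

```text
t 7.05 rail xy [-0.2114  0.113 ] z 0.0218 w 0.501 F [-0.  -0.5  0.4]
twist needed -0.37 down [ 0.026 -0.011 -1.   ]
tool shift [-0.0004 -0.0019  0.1015]
```

>>> apply_moves([
  [-0.002, 0.005, 0.005],
  [0, 0, 0.01],
  [0.0, 0, 0.01],
  [0, 0, 0.01],
  [0.001, -0.001, 0.01],
  [0.001, -0.001, 0.01],
  [0.001, -0.001, 0.01],
  [0.001, -0.001, 0.01],
  [0.001, -0.001, 0.008],
  [0, -0.001, 0.006],
  [0, 0, 0],
], twist=[-0.3, 0, 0, 0, 0, 0, 0, 0, 0, 0, 0], claw=[0.5, 0.5, 0.5, 0.5, 0.5, 0.5, 0.5, 0.5, 0.5, 0.5, 0.5])

```text
time_s: 8.15
tcp_pos: [0.612, 0.1533, 0.0264]
ee_rot: [[0.032, 0.174, 0.984], [-0.007, 0.985, -0.174], [-0.999, -0.001, 0.033]]
wrist_force: [0.1, 0.5, 0.2]
gripper_width: 0.504
```

```bash
python3 st.py -.0893 .1105 .025;python3 m3.py s5
```

```text
t 8.15 rail xy [-0.1119  0.1119] z 0.0264 w 0.504 F [0.1 0.5 0.2]
twist needed -0.15 down [ 0.032 -0.007 -0.999]
tool shift [ 0.0021 -0.0013  0.0225]
0.85 [330.5, 279.9] net [-0.0782  0.1103] 207 white [-0.0783  0.1103] 217 1568
0.83 [242.8, 194.7] net [-0.0548 -0.1111] 145 white [-0.056  -0.1123] 536 1196
```

View pics/s5.png

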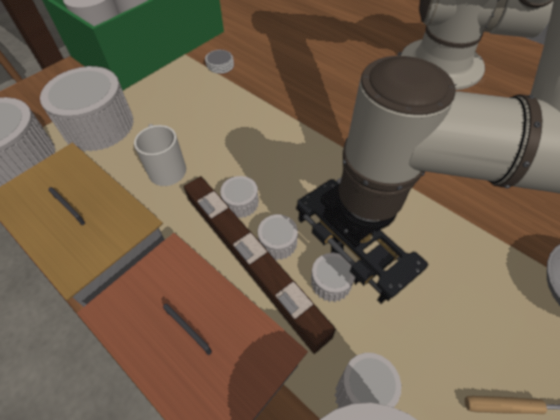

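Stray A (about 331,279) sits in the V, heading for its clip; tub B is at (240,196) by its clip. I'll push the rest.

>>> apply_moves([
  [0.002, -0.001, 0.006],
  [0.001, 0, 0.006],
  [0, 0, 0.005],
  [0, 0, 0.003],
  [0, 0, 0],
], twist=[0, 0, 0, 0, 0], claw=[0.5, 0.5, 0.5, 0.5, 0.5])

```text
time_s: 8.75
tcp_pos: [0.6309, 0.1488, 0.0236]
ee_rot: [[0.029, 0.173, 0.985], [-0.008, 0.985, -0.173], [-1.0, -0.003, 0.03]]
wrist_force: [-1.4, -0.1, 1.0]
gripper_width: 0.498
```

```bash
python3 st.py -.0893 .1105 .025;python3 m3.py s6
```

```text
t 8.75 rail xy [-0.0925  0.1106] z 0.0236 w 0.498 F [-1.4 -0.1  1. ]
twist needed -0.07 down [ 0.029 -0.008 -1.   ]
tool shift [-0.0013 -0.0001  0.0032]
0.61 [241.1, 195.8] net [-0.0548 -0.1117] 176 white [-0.0558 -0.1121] 533 1163
0.6 [321.5, 286.1] net [-0.0585  0.1092] 314 white [-0.058   0.1086] 893 1490
```

>>> apply_moves([
  [0, 0, 0.003],
  [0, 0, 0],
], twist=[0, 0], claw=[0.5, 0.5])

```text
time_s: 9.05
tcp_pos: [0.6337, 0.1482, 0.0237]
ee_rot: [[0.029, 0.173, 0.985], [-0.008, 0.985, -0.172], [-1.0, -0.003, 0.03]]
wrist_force: [-0.8, 0.2, 0.5]
gripper_width: 0.499
```

>>> apply_moves([
  [0, 0, -0.015],
  [0, 0, -0.03],
  [0, 0, -0.04],
  [0, 0, -0.04],
  [-0.03, 0, -0.03],
  [-0.045, 0.03, -0.02],
  [-0.04, 0.045, -0.01],
  [0, 0.045, 0],
  [0, 0.045, 0],
  [0, 0.045, 0],
  [0, 0.045, 0],
  [0, 0, 0],
], twist=[0, 0, 0, 0, 0, 0, 0, 0, 0, 0, 0, 0], claw=[0.5, 0.5, 0.5, 0.5, 0.5, 0.5, 0.5, 0.5, 0.5, 0.5, 0.5, 0.5])

```text
time_s: 10.25
tcp_pos: [0.4935, 0.4339, 0.129]
ee_rot: [[0.042, 0.173, 0.984], [0.004, 0.985, -0.173], [-0.999, 0.011, 0.041]]
wrist_force: [-0.8, -0.9, -0.4]
gripper_width: 0.504
```

```bash
python3 st.py;python3 m3.py s7
python3 - <<'E'
from fit import *;from rf import *
p=imaging.capture('top');save(p,'t7')
g=cv2.cvtColor(p['pixels'],cv2.COLOR_RGB2GRAY)
for x in imaging.regions_of('tub_b',p):
    v,f=fit([(p,x['mask'])],cyl,ray(p,x['centre'],.04)[:2],(.01,.01));print(round(x['p'],2),x['centre'],tor(v).round(4),round(f))
x=imaging.regions_of('rail',p)[0];print(fit([(p,x['mask'])],box,[.7031,.0239,th],(.01,.01,.05)))
E
```

```text
t 10.25 rail xy [-0.2768  0.368 ] z 0.129 w 0.504 F [-0.8 -0.9 -0.4]
twist needed -0.11 down [ 0.042  0.004 -0.999]
0.76 [322.2, 284.8] net [-0.0552  0.1103] 226 white [-0.0556  0.1088] 705 1624
0.57 [241.9, 194.6] net [-0.0547 -0.1119] 153 white [-0.0555 -0.1123] 527 1186
0.7 [337.8, 200.6] [-0.0539 -0.1086] 67
0.63 [198.0, 175.8] [-0.0544  0.1114] 109
(array([ 0.70332799,  0.02437095, -0.17150532]), np.float64(647.1058823529411))
```

View pics/t7.png

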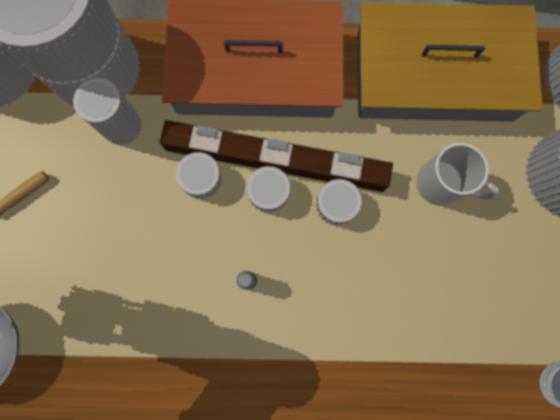

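View pics/s7.png

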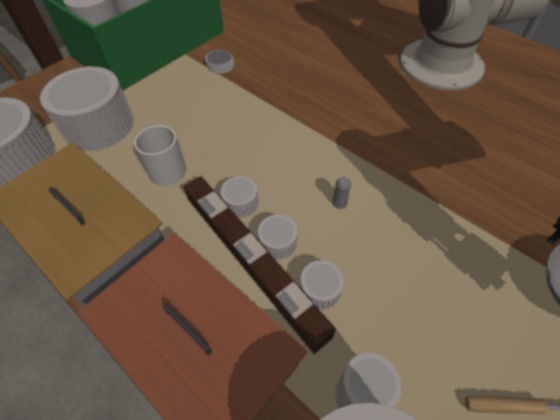

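The row is straight and even in both views: tubs at (198,175), (268,188) and (340,201) in the top view. The robot is clear of everything, so I'll hand in.

```bash
python3 -c "
from station import job
print(job.finish_job())"
```

```text
the job is handed in; nothing more can be done
None
```

Both stray tubs now stand at the end clips, in line with the middle tub and close to the rail. I pushed each about 100 mm over the table with the half-open fingers behind it, without lifting or gripping it. The middle tub was not touched.

**Last check, top camera (rail frame, mm):** the spacings are 110 and 110, and each gap to the rail is about 1–2 mm.

| Tub | x | y |
|---|---|---|
| Left (+y) | -54 | +111 |
| Middle (measured before the pushes) | -54 | +1 |
| Right (-y) | -54 | -109 |

**Disagreements:**
- The scene camera agrees to 1–2 mm in x, but puts the end tubs about 1–3 mm further toward -y, close to the calibration error.
- The networks did not report the middle tub, so its position comes from a rougher silhouette fit, since the white slips blurred its outline. In the final pictures it looks unmoved.

The job was handed in about 10 s in, with the arm clear. Wrist-force readings between moves stayed at or below about 2.5 N.

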